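# Flip the hex key and lever the strap clamp's bolt home

### The job

The steel tube is only loosely held by its strap clamp. Take the big L-shaped hex key out of its wooden stand, turn it over so that its short arm sits fully down in the hexagonal socket of the clamp bolt, and use the long arm as a lever to turn the stiff bolt clockwise until it comes up against its stop. Leave the key sitting in the bolt, let go of it, and do not push the blue-capped bottle or the beaker about.

Things in the scene. Friction and masses are not known exactly. Their poses are not given: they have to be found in the camera images.
- hex_key: Dark steel L-shaped hex key, 16 mm across flats, 0.28 to 0.46 kg. Stands in key_stand at the start, long arm down. Origin: centre of the long arm's end face. The long arm runs along its +z to the bend at 165 mm; from there the short arm runs along its +x, end face 75 mm from the long arm's centreline. Two flats of both arms face its +y and -y: grip there. In use its +x points straight down.
- short_tip (a point): Centre of the end face of the key's short arm: the end that must go into the bolt. Axes as the key's.
- key_bend (a point): Where the centrelines of the key's two arms meet. Axes as the key's. The key's mass centre lies about 57 mm from here along the long arm and 11 mm towards the short one. Seated in the bolt, the long arm swings about 150 mm above the bench: choose one of the six ways to put it in so that it swings clear of the block heater (behind, to the right) and the electrode stand (behind, to the left).
- key_stand: Fixed light wooden block, 75 x 75 mm, 55 mm high; origin: centre of its underside, z up. A hole in the middle of its top, 20.5 mm along x by 17.8 mm along y, 45 mm deep, holds the key's long arm loosely; at the start the short arm points along the block's +x. The key comes out straight up.
- clamp: Fixed strap clamp; origin: centre of the underside of its blue base plate, 130 (x) x 150 (y) x 12 mm, z up. A steel tube, 40 mm in diameter, lies along y at x = +30 mm; a dark steel strap, 105 x 44 mm, top 68 mm up, crosses it along x. The clamp bolt stands up through the strap at x = -18 mm, y = 0; its head's top, about 94 mm up, is the highest point.
- bolt_socket (a point): Centre of the socket's mouth at the top of the bolt head (34 mm in diameter, 24 mm high), z up. Hexagonal socket, 17.2 mm across flats, 17 mm deep, 2 mm lead-in. It turns with the bolt; two flats of the socket face its +y and -y, corners lie along its x. So the key's y axis must lie at a multiple of 60 degrees to this y axis; there are about 4 degrees of play.
- bolt_head (a joint): Turn of the bolt in rad, grows clockwise seen from above. Starts between 0 and 0.35; hard stop (fully tight) at 1.30. Stiff: it takes about 1 N m to move (about 8 N at 120 mm out on the key's long arm) and stays where it is left. Bolt and strap sink less than 3 mm as it turns.
- bottle_blue: Bystander: loose small bottle with blue liquid and blue cap, 54 mm in diameter, 113 mm high, left of the clamp; origin: centre of its underside.
- beaker_water: Bystander: loose glass beaker, 69 x 75 mm, 106 mm high, with an electrode in it, on the left; origin: centre of its underside.

How it is judged (in metres and radians):
On the way, in this order (a step that is already met when the one before it is completed fails the run):
1. the key's short arm is down in the bolt's socket, before the bolt is home (z of short_tip in the frame of bolt_socket below -0.01 m and horizontal distance between short_tip and bolt_socket below 0.006 m and angle between the x axis of hex_key and the z axis of clamp, either way round below 0.3 rad and value of joint bolt_head below 0.8 rad), for 0.1 s.
2. the bolt is turned home against its stop with the short arm in the socket (z of short_tip in the frame of bolt_socket below -0.01 m and horizontal distance between short_tip and bolt_socket below 0.006 m and angle between the x axis of hex_key and the z axis of clamp, either way round below 0.3 rad and value of joint bolt_head above 1.22 rad), for 0.1 s.
At the end, for the whole second after the job is handed in: The bolt is turned clockwise to within 0.08 rad of its stop (joint above 1.22), the key sits with its short arm at least 10 mm deep in the socket, upright to within 0.30 rad and centred within 6 mm, at rest and let go (all of step 2 and linear speed of hex_key below 0.03 m/s and contact force between the fingers and hex_key below 0.2 N); the robot touches nothing.
It fails at once if the blue-capped bottle or the beaker is pushed more than 40 mm (distance of any of bottle_blue, beaker_water from where it was at the start of the episode above 0.04 m).
It also fails if it takes over 58 s, if anything falls off the work surface, if the arm or the gripper's body presses on something with over 40 N, if the wrist force passes 120 N, or if a joint passes its speed limit or range.

### The arm

A 6-joint arm with a two-finger parallel gripper is mounted at the origin on a cart in front of the work surface, level with it; the furniture and walls round the work are solid. World frame = base frame: x ahead of the robot, y to its left, z up, the work surface at z = 0. Lengths are in mm, angles in rad, forces in N, time in s.
With the tool pointing down it reaches from about 350 to 1000 mm from the base axis. Payload 7.1 kg.
Tool frame: the origin (TCP) lies on the centre line of the jaws, within the pads' length; the fingertips stand 17 mm ahead of it and the grasp point (between the pads) lies 2 mm behind it; x points along the fingers, z is the direction in which the jaws open and shut, and the axes are right-handed (so a half turn about x gives the same grasp; the last joint's range is limited). The gripper opens to 85 mm and grips with 20 to 120 N. Pads are 22 mm wide; open, the fingers measure 114 mm over their backs; the gripper's body (76 mm by 85 mm) begins 54 mm behind the grasp point. The pads swing forward as they close: fully open they stand 13 mm farther back than shut.
Start: joints at [-0.019, 0.423, 1.63, -0, 1.089, -0.019], TCP at [624.984, 0.026, 248.319] pointing down, gripper open.
Joint ranges: [-3, 3], [-0.9, 2.11], [0.09, 2.58], [-1.31, 4.45], [0.11, 2.69], [-2.54, 2.54]. Speed limits (rad/s): [2.39, 2.39, 3.01, 3.14, 3.14, 3.14].

### API

Orientations are given as a unit quaternion [w, x, y, z].
In Python, from station import r, sensors, optics, ticket gives the robot as it stands. The module is installed in compiled form; this text tells all that it offers. Calls block until the motion is done:
- r.move_ptp(position, orientation): joint-space move of the TCP to a pose.
- r.move_linear(position, ori=None, v=150, contact_N=None): straight line of the TCP; ori=None keeps the orientation; v is the mean speed in mm/s. With contact_N (N) it stops when the force on the tool has changed by that much, and returns True; else False.
- r.move_j(angles): joint-space move.
- r.set_gripper(opening): finger opening in mm; the grip force is fixed at half the most; returns when the fingers have stopped.
- r.dwell(seconds).
- r.ik(position, orientation): joint angles nearest the present ones, or None.
- sensors.read_state(): the state.
- optics.read_camera(name): name is "scene" or "side" or "wrist"; returns a dict with "color" (480x640x3 uint8, red, green, blue), "vfov" (degrees; the focal length in pixels is half the picture's height over the tangent of half this angle, whatever the lens; pixels are square), "cx", "cy" (the principal point, pixels), "k1" (the pictures are not rectified: a ray, as slopes to the right and down, at radius r is drawn at 1 + k1 r^2 times it, then the intrinsics apply), "eye" and "orientation" of the camera in the world. Camera axes: x right, y down, z forward; pixel columns grow to the right and rows downward; lengths in mm; the calibration is good to about 2 mm. A picture is of the moment at which its call begins. There is no depth.
A pose or a line that the arm cannot do raises r.MotionError and nothing moves.
- ticket.job_done(): hands the job in, once; it reports no verdict.
The state is a dict: "t": time; "joints": joint angles; "dq": joint speeds; "joint_efforts": joint torques, N m; "position": TCP position; "orientation": TCP orientation; "contact_force": force on the tool from outside, world axes, zero at the start; "ft_torque": the same for the moment, N m; "finger_gap": finger opening in mm.
Only numpy, scipy, OpenCV 4.12 (cv2) and the standard library are available. Lean on these libraries where they do the work, as an engineer would, in place of code of your own. Each camera call takes 0.05 s, during which the arm holds its last target. There are 200 camera calls.

## Working session

There is one attempt and no reset: what is moved stays moved. The work goes in short steps, each a Python script; the robot and the scene stay as the last script left them, time stands still between calls to the robot, and variables do not carry over. Pictures are saved under pics/ and viewed, about 8 in all and at most 12, crops included, and the job is handed in when it is done.

```bash
mkdir -p pics; cat > h.py <<'E'
import numpy as np, cv2
from scipy.spatial.transform import Rotation as R
from station import r, sensors, optics, ticket
def rot(q): return R.from_quat(np.r_[q[1:],q[0]])
def quat(Rm):
    q=R.from_matrix(Rm).as_quat(); return [float(q[3]),*map(float,q[:3])]
def K(c):
    h,w=c["color"].shape[:2]; f=h/2/np.tan(np.radians(c["vfov"])/2); return f
def ray(c,u,v):
    f=K(c); d=np.array([(u-c["cx"])/f,(v-c["cy"])/f]); s=d.copy()
    for _ in range(30): s=d/(1+c["k1"]*(s@s))
    return np.array(c["eye"]),rot(c["orientation"]).apply(np.r_[s,1])
def onz(c,u,v,z):
    e,d=ray(c,u,v); return e+d*(z-e[2])/d[2]
def proj(c,p):
    q=rot(c["orientation"]).inv().apply(np.array(p)-np.array(c["eye"])); s=q[:2]/q[2]; s=s*(1+c["k1"]*(s@s)); return s*K(c)+[c["cx"],c["cy"]]
def cross(c1,p1,c2,p2):
    e1,d1=ray(c1,*p1);e2,d2=ray(c2,*p2)
    t=np.linalg.lstsq(np.c_[d1,-d2],e2-e1,rcond=None)[0]
    a=e1+d1*t[0];b=e2+d2*t[1]; return (a+b)/2,np.linalg.norm(a-b)
def shot(name,fn=None):
    c=optics.read_camera(name)
    import pickle; fn=fn or name
    pickle.dump(c,open(fn+".pkl","wb")); cv2.imwrite("pics/%s.png"%fn,c["color"][:,:,::-1]); return c
def load(fn):
    import pickle; return pickle.load(open(fn+".pkl","rb"))
def orient(xdir,zdir):
    x=np.array(xdir,float);x/=np.linalg.norm(x);z=np.array(zdir,float);z-=x*(x@z);z/=np.linalg.norm(z)
    return quat(np.c_[x,np.cross(z,x),z])
E
python3 - <<'E'
from h import *
for n in("scene","side","wrist"):
    c=shot(n); print(n,c["vfov"],c["cx"],c["cy"],c["k1"],c["eye"],rot(c["orientation"]).as_matrix().round(2).tolist())
print(sensors.read_state())
E
```

```text
scene 55.245124776706945 315.3785402392517 233.25469874919418 -0.0896571306164372 [ -29.65269085 -492.61793889  901.81942502] [[0.58, -0.63, 0.51], [-0.81, -0.46, 0.36], [0.01, -0.62, -0.78]]
side 48.504051865315986 323.3248500929732 240.9299254023789 0.0082701298687793 [542.11071719 901.64535761 711.74467622] [[-1.0, 0.02, -0.08], [0.08, 0.5, -0.86], [0.02, -0.86, -0.5]]
wrist 65.24529637886432 313.8565061245391 239.81360273561017 -0.038860206378242404 [624.05534135  81.31600342 373.2856876 ] [[1.0, 0.0, 0.0], [0.0, -0.95, -0.31], [-0.0, 0.31, -0.95]]
{'t': 0.15, 'joints': array([-1.89576203e-02,  4.23689922e-01,  1.63052876e+00, -1.98368013e-05,
        1.08861897e+00, -1.90124279e-02]), 'dq': array([-0.00045683, -0.00292191, -0.00274703, -0.00255382,  0.00115673,
       -0.00132717]), 'joint_efforts': array([-4.44887983e-04, -5.57771087e+01, -2.82016718e+01, -7.78417484e-05,
        4.77195630e-03,  2.40273175e-05]), 'position': array([6.24577317e+02, 5.52281807e-02, 2.47703261e+02]), 'orientation': array([ 7.06666433e-01, -2.04878722e-05,  7.07546855e-01,  2.47790073e-05]), 'contact_force': array([-0.20802128,  0.64349664, -0.79136089]), 'ft_torque': array([-0.04427667,  0.04256746, -0.00938653]), 'finger_gap': 84.97167653572563}
```

View pics/scene.png

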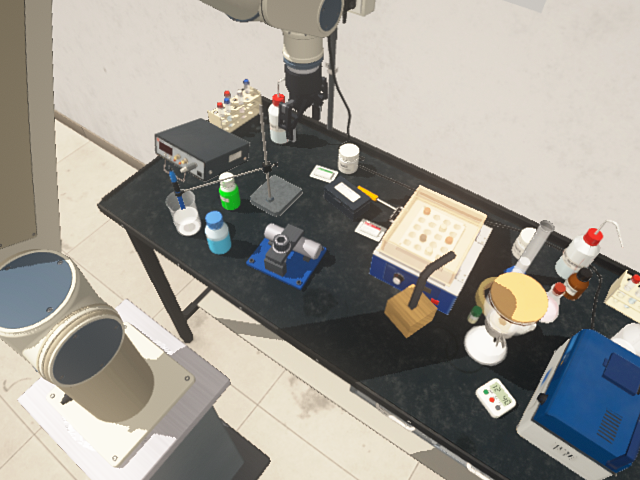

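View pics/side.png

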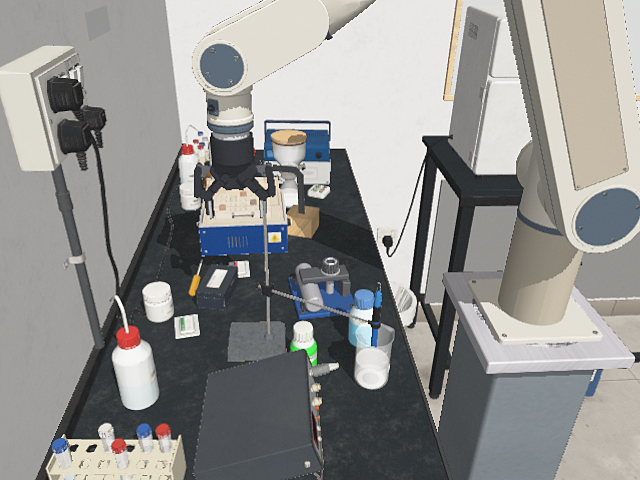

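Scene shows the clamp at about (288,255) with the bolt head at (282,243), the stand at (410,310) with the key bend at (427,272) and short tip at (452,257), the blue bottle at (219,232) and the beaker at (185,215). Side shows the bolt at (331,265) and the key behind the gripper at (300,175).

```bash
python3 - <<'E'
from h import *
c=load("scene"); s=load("side")
print("bolt",onz(c,282,240,94), cross(c,(282,240),s,(331,262)))
for p in[(327,260),(264,226),(247,266),(306,286)]: print("plate",onz(c,*p,12).round())
print("stand top",onz(c,410,300,55)); 
for p in [(386,305),(415,288),(436,306),(411,323)]: print("st",onz(c,*p,55).round())
print("bend",onz(c,427,272,175),"tip",onz(c,452,257,175))
print("bottle",onz(c,219,250,0),"beaker",onz(c,188,231,0))
for p in [(372,275),(452,305),(489,232),(418,188)]: print("heater top", onz(c,*p,80).round())
for p in [(268,140),(263,105)]: print("rod",[onz(c,*p,z).round() for z in(200,300)])
a=cv2.resize(c["color"][215:300,235:340],None,fx=6,fy=6,interpolation=cv2.INTER_CUBIC)
b=cv2.resize(c["color"][240:345,370:475],None,fx=5,fy=5,interpolation=cv2.INTER_CUBIC)
cv2.imwrite("pics/s1.png",a[:,:,::-1]);cv2.imwrite("pics/s2.png",b[:,:,::-1])
# wrist
w=load("wrist")
for p in [(0,0),(640,0),(640,480),(0,480)]: print("wrist fov",onz(w,*p,90).round())
E
```

```text
bolt [435.71423736 -77.17408624  94.        ] (array([436.970542  , -74.80449204,  89.69704038]), np.float64(2.258723070826646))
plate [ 498. -158.   12.]
plate [491.  29.  12.]
plate [374. -16.  12.]
plate [ 411. -160.   12.]
stand top [ 490.85870003 -376.67296512   55.        ]
st [ 451. -341.   55.]
st [ 524. -371.   55.]
st [ 510. -429.   55.]
st [ 444. -405.   55.]
bend [ 490.50361176 -390.3824458   175.        ] tip [ 551.23428109 -414.64896473  175.        ]
bottle [375.18798543  76.83705763   0.        ] beaker [372.67106768 181.59211647   0.        ]
heater top [ 482. -284.   80.]
heater top [ 516. -457.   80.]
heater top [ 744. -445.   80.]
heater top [ 772. -244.   80.]
rod [array([587.,  77., 200.]), array([499.,  -4., 300.])]
rod [array([685., 174., 200.]), array([583.,  79., 300.])]
wrist fov [409. 161.  90.]
wrist fov [848. 162.  90.]
wrist fov [ 974. -282.   90.]
wrist fov [ 289. -282.   90.]
```

```bash
python3 - <<'E'
from h import *
q=orient([0,0,-1],[1,0,0])
r.move_ptp([436,-76,200],q); r.dwell(.2); shot("wrist","w1"); 
r.move_linear([436,-76,270],v=300)
r.move_ptp([510,-385,285],q); r.dwell(.2); shot("wrist","w2"); print(sensors.read_state()["t"],sensors.read_state()["position"])
a=np.hstack([load("w1")["color"][:, 120:520],load("w2")["color"][:,120:520]]); cv2.imwrite("pics/w12.png",a[:,:,::-1])
E
```

```text
3.0917 [ 510.31817849 -383.92178961  285.32984666]
```

View pics/w12.png

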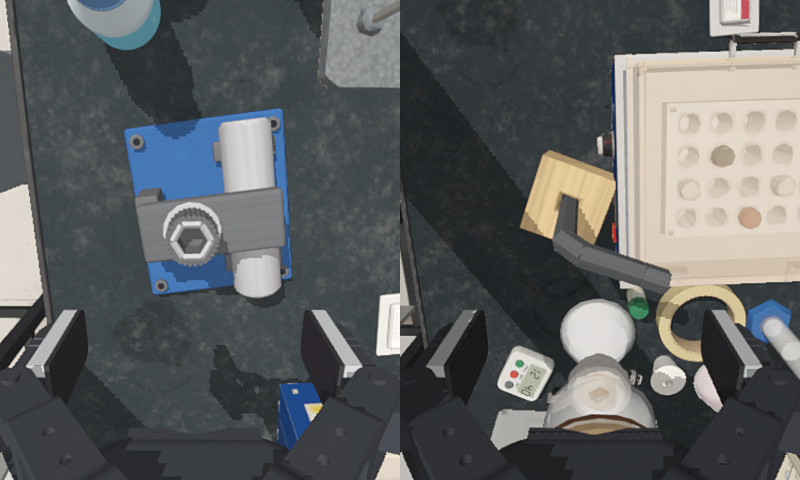

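w1 (left) shows the bolt socket at about (311,240) full-frame. w2 (right) shows the key's bend at about (281,238), the short tip at about (390,278) and the stand's hole at about (288,200). I'll zoom in for exact pixels.

```bash
python3 - <<'E'
from h import *
a=load("w1")["color"][190:290,262:362]; b=load("w2")["color"][180:305,260:400]
a=cv2.resize(a,(400,400),interpolation=cv2.INTER_CUBIC)
b=cv2.resize(b,(400,357),interpolation=cv2.INTER_CUBIC); b=cv2.copyMakeBorder(b,0,43,0,0,cv2.BORDER_CONSTANT)
cv2.imwrite("pics/z.png",np.hstack([a,b])[:,:,::-1])
E
```

```text
(no output)
```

View pics/z.png

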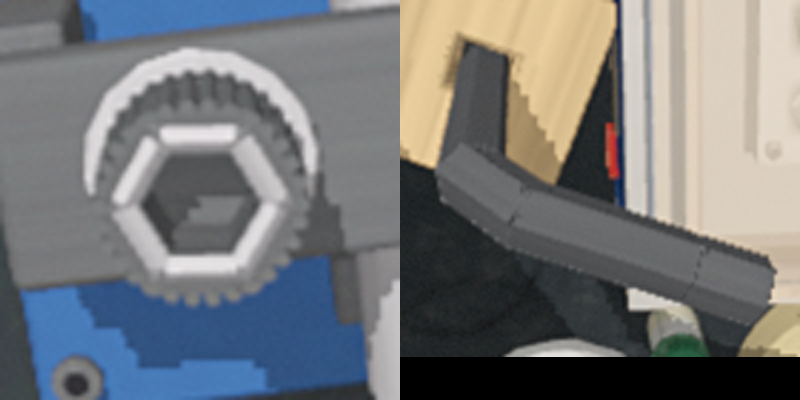

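```bash
python3 - <<'E'
from h import *
c=load("w1"); g=c["color"].astype(int); 
m=((g.min(2)>185)).astype(np.uint8); m[:,:288]=0;m[:,336:]=0;m[:220]=0;m[262:]=0
n,l,st,ce=cv2.connectedComponentsWithStats(m); print(st[1:].tolist())
pts=np.array([np.array((x,y)) for y,x in zip(*np.nonzero(m)) if (x-312)**2+(y-240)**2<25**2])
P=np.array([onz(c,x,y,94)[:2] for x,y in pts]).astype(np.float32)
h=cv2.convexHull(P)[:,0]; 
# dense hull
H=np.concatenate([h[i]+np.linspace(0,1,60)[:,None]*(h[(i+1)%len(h)]-h[i]) for i in range(len(h))])
a=cv2.contourArea(h); M=cv2.moments(h); ctr=np.array([M["m10"]/a,M["m01"]/a]); print("area",a,ctr, "hull bbox c",(h.max(0)+h.min(0))/2)
d=H-ctr; th=np.arctan2(d[:,1],d[:,0]); o=np.argsort(th); 
tg=np.linspace(-np.pi,np.pi,720,endpoint=False); rr=np.interp(tg,th[o],np.hypot(*d.T)[o],period=2*np.pi)
print("corner angle deg mod 60",np.degrees(np.angle((rr*np.exp(6j*tg)).sum())/6), rr.max(),rr.min(),abs((rr*np.exp(6j*tg)).mean()))
# polygon approx
print(cv2.approxPolyDP(cv2.convexHull(P),1.5,True)[:,0].round(1).tolist())
# clamp plate yaw
b=((g[:,:,2]>110)&(g[:,:,0]<80)).astype(np.uint8); cn=max(cv2.findContours(b,0,2)[0],key=cv2.contourArea)
print("plate",cv2.minAreaRect(np.array([onz(c,*p[0],12)[:2] for p in cn],np.float32)))
w=load("w2"); f=lambda X,Y:(260+(X-400)/2.857,180+Y/2.857)
U=[onz(w,*f(*p),170.4)[:2] for p in[(525,187),(770,262)]]; L=[onz(w,*f(*p),179.6)[:2] for p in[(512,250),(740,321)]]
U=np.array(U);L=np.array(L); du=U[1]-U[0];dl=L[1]-L[0]; print("yaw",[np.degrees(np.arctan2(*v[::-1])) for v in(du,dl)])
d=du/np.linalg.norm(du)+dl/np.linalg.norm(dl); d/=np.linalg.norm(d); nrm=np.array([-d[1],d[0]])
print("width",(U@nrm).mean()-(L@nrm).mean()); off=((U@nrm).mean()+(L@nrm).mean())/2
print("end",U[1]@d,L[1]@d); tip=d*(U[1]@d+L[1]@d)/2+nrm*off; print("tip",tip,"bend",tip-75*d,np.degrees(np.arctan2(d[1],d[0])))
# stand top
for p in[(550,152),(615,180),(522,226)]: print("stand",onz(w,p[0]-280,p[1],55).round(1))
for p in[(462,38),(510,58),(505,150),(440,160)]: print("hole/arm", onz(w,*f(*p),55).round(1))
E
```

```text
[[288, 220, 2, 3, 4], [302, 221, 19, 5, 77], [335, 220, 1, 2, 2], [291, 225, 10, 16, 62], [293, 225, 40, 34, 255]]
area 513.4306432552985 [435.78324465 -70.25722779] hull bbox c [435.88943  -70.386284]
corner angle deg mod 60 1.9647689933792938 13.618461590605785 12.061819888623043 0.23374001058669513
[[449.20001220703125, -68.5], [440.70001220703125, -57.70000076293945], [429.79998779296875, -58.400001525878906], [422.5, -70.5], [428.29998779296875, -81.5999984741211], [441.5, -82.30000305175781]]
plate ((453.50274658203125, -68.11628723144531), (129.0240020751953, 148.787841796875), 7.3874711990356445)
yaw [np.float64(-17.866198523041405), np.float64(-18.54756557223436)]
width 12.995064945040951
end 660.9232670010746 656.6848808971138
tip [ 558.681128   -409.96633388] bend [ 487.43603834 -386.53265726] -18.206882047637887
stand [ 469.3 -332.9   55. ]
stand [ 530.3 -358.9   55. ]
stand [ 439.3 -404.6   55. ]
hole/arm [ 479.3 -371.8   55. ]
hole/arm [ 495.4 -378.6   55. ]
hole/arm [ 493.3 -411.2   55. ]
hole/arm [ 470.6 -414.9   55. ]
```

Measured: bolt at (435.8,-70.3), with the plate-derived position agreeing to 0.2 mm. Socket corners lie at 2° mod 60 (bolt ≈ 0.09 rad), and the key's bend is at (488,-385) with yaw ≈ -18°. Next I check which grasp and insertion combinations are reachable.

```bash
cat >> h.py <<'E'
def keyR(kx,kz):
    kx=np.array(kx,float);kz=np.array(kz,float); return np.c_[kx,np.cross(kz,kx),kz]
def az(d): d=np.radians(d); return np.array([np.cos(d),np.sin(d),0])
UP=np.array([0,0,1.])
def tool(KR,P,a,s,g):
    """KR key axes, P key bend position, a tilt, s sign of tool z along -ky, g grip distance from bend"""
    a=np.radians(a); x=KR@[np.cos(a),0,-np.sin(a)]; z=-s*KR[:,1]
    return list(P-KR[:,2]*g+2*x), orient(x,z)
E
python3 - <<'E'
from h import *
bolt=np.array([435.8,-70.3,94])
for s in(1,-1):
  for a in(10,25,40):
    K0=keyR(az(-18.5),UP); o=[]
    for lift in(0,75):
      j=r.ik(*tool(K0,np.array([488,-384.5,175+lift]),a,s,60)); o.append(None if j is None else np.round(j,2).tolist())
    print(s,a,"start",o)
    for A in(2,62,122,182,-58,-118):
      K1=keyR(-UP,-az(A)); o=[]
      for D,h in((0,60),(0,0)):
        j=r.ik(*tool(K1,bolt+[0,0,75-17+h],a,s,60)); o.append(None if j is None else np.round(j,2).tolist())
      print("   ",A,o)
E
```

```text
1 10 start [[-0.95, 0.93, 2.22, 2.51, 1.4, -1.57], [-0.95, 0.74, 2.26, 2.49, 1.28, -1.48]]
    2 [[-0.18, 0.23, 2.03, 0.06, 0.7, -1.83], [-0.18, 0.34, 2.07, 0.07, 0.56, -1.84]]
    62 [None, None]
    122 [[-0.17, 0.21, 2.07, 0.16, 0.99, 2.32], [-0.17, 0.32, 2.11, 0.18, 0.84, 2.29]]
    182 [[-0.19, 0.2, 2.08, -0.05, 1.03, 1.37], [-0.19, 0.31, 2.12, -0.05, 0.88, 1.38]]
    -58 [[-0.2, 0.23, 2.04, -0.18, 0.76, -0.64], [-0.2, 0.34, 2.08, -0.22, 0.61, -0.59]]
    -118 [[-0.21, 0.21, 2.06, -0.21, 0.93, 0.41], [-0.21, 0.32, 2.1, -0.24, 0.78, 0.45]]
1 25 start [[-0.92, 0.75, 2.22, 2.49, 0.99, -1.45], [-0.92, 0.55, 2.24, 2.4, 0.86, -1.31]]
    2 [[-0.22, 0.17, 2.19, 0.3, 0.37, -2.08], [-0.22, 0.31, 2.23, 0.53, 0.21, -2.32]]
    62 [None, None]
    122 [[-0.28, 0.31, 1.99, 0.31, 1.19, 2.14], [-0.28, 0.42, 2.02, 0.33, 1.06, 2.09]]
    182 [[-0.16, 0.33, 1.95, -0.09, 1.28, 1.42], [-0.16, 0.44, 1.98, -0.09, 1.15, 1.43]]
    -58 [[-0.08, 0.2, 2.15, -0.63, 0.62, -0.15], [-0.08, 0.33, 2.18, -0.8, 0.49, 0.05]]
    -118 [[-0.06, 0.29, 2.03, -0.46, 1.06, 0.7], [-0.06, 0.4, 2.06, -0.5, 0.94, 0.77]]
1 
[... 1450 characters left out ...]
-0.16, 0.44, 1.98, -0.09, 1.15, -1.71]]
    -58 [None, None]
    -118 [[-0.06, 0.29, 2.03, -0.46, 1.06, -2.45], [-0.06, 0.4, 2.06, -0.5, 0.94, -2.37]]
-1 40 start [[-0.87, 0.6, 2.17, 2.33, 0.58, 1.92], [-0.87, 0.43, 2.16, 2.07, 0.47, 2.22]]
    2 [[-0.27, 0.18, 2.33, 1.81, 0.2, -0.48], [-0.27, 0.35, 2.37, 2.47, 0.31, -1.16]]
    62 [[-0.47, 0.3, 2.15, 0.93, 0.93, -0.65], [-0.47, 0.43, 2.17, 1.04, 0.84, -0.81]]
    122 [[-0.36, 0.44, 1.91, 0.41, 1.4, -1.11], [-0.36, 0.54, 1.93, 0.42, 1.28, -1.16]]
    182 [[-0.14, 0.47, 1.84, -0.11, 1.52, -1.7], [-0.14, 0.57, 1.86, -0.11, 1.4, -1.69]]
    -58 [None, None]
    -118 [[0.05, 0.39, 1.99, -0.62, 1.24, -2.25], [0.05, 0.5, 2.01, -0.66, 1.13, -2.16]]
```

```bash
python3 - <<'E'
from h import *
a,g=15,60
K0=keyR(az(-18.5),UP); p,q=tool(K0,np.array([488,-384.5,175]),a,1,g); x=rot(q).apply([1,0,0])
p=np.array(p); r.set_gripper(55)
r.move_ptp([420,-290,320],orient([0,0,-1],[1,0,0]))
r.move_ptp(p-120*x+[0,0,90],q); print("pre",sensors.read_state()["joints"].round(2))
r.move_linear(p-120*x,v=200); shot("wrist","w3"); shot("scene","s3")
s=sensors.read_state(); print(s["t"],s["position"],p,s["contact_force"])
a=np.hstack([load("w3")["color"][::1,120:520],load("s3")["color"][:,180:580]]); cv2.imwrite("pics/p3.png",a[:,:,::-1])
E
```

```text
pre [-1.18  0.52  2.45  2.24  1.2  -1.43]
6.7333 [ 380.10020051 -348.38287607  146.77246924] [ 489.83202062 -385.11298552  114.48236191] [-0.23248012  0.56323007 -0.83190586]
```

View pics/p3.png

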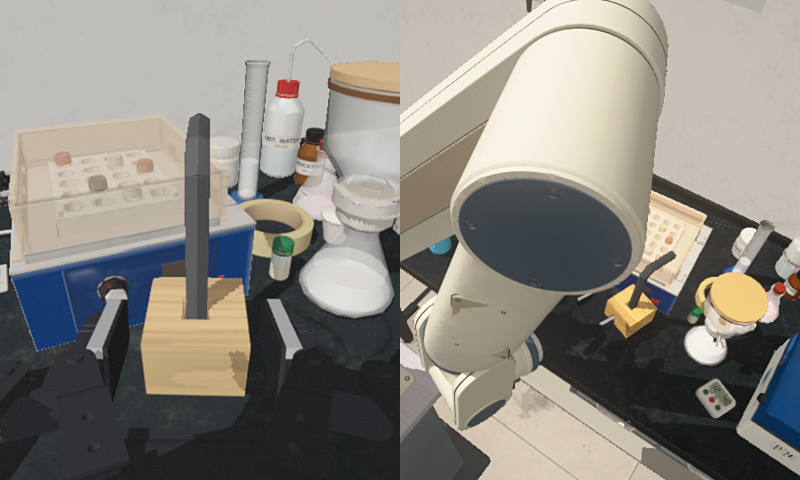

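```bash
python3 - <<'E'
from h import *
w2,w3=load("w2"),load("w3")
print("knob",cross(w2,(323,145),w3,(232,290)))
print("heater bottom L",onz(w3,158,349,0).round(), "mid",onz(w3,218,334,0).round())
print("top L",cross(w2,(335,57),w3,(133,266)))
# key in w3: back ridge of long arm; edges at rows 150,300
for z,v in((160,150),(70,300)):
  e,d=ray(w3,0,0)
for u,v in((187+120,180),(209+120,180),(185+120,290),(207+120,290)):
  e,d=ray(w3,u,v); n=az(-18.5); t=((np.array([488,-384.5,0])-e)@n)/(d@n); print((e+t*d).round(1), "lat",((e+t*d)-[488,-384.5,0])@az(71.5))
E
```

```text
knob (array([ 518.37832464, -325.32127228,   61.50155499]), np.float64(1.4803896973129178))
heater bottom L [ 534. -255.   -0.] mid [ 536. -307.    0.]
top L (array([ 526.27560931, -258.18493963,   95.03379736]), np.float64(1.6620467054512646))
[ 489.9 -378.8  159.4] lat 6.0491511778548475
[ 485.6 -391.7  159.4] lat -7.637165622035639
[ 490.7 -376.4   70. ] lat 8.569999611795552
[ 485.5 -392.1   70. ] lat -7.976886920048667
```

w3 shows the key upright and centred between the fingers, within 1 mm of my estimate. The heater front is at x≈530 and 95 mm high, so it's clear. Next: grasp and lift.

```bash
python3 - <<'E'
from h import *
a,g=15,54
K0=keyR(az(-18.5),UP); p,q=tool(K0,np.array([488,-384.5,175]),a,1,g)
p=np.array(p); r.set_gripper(42)
print("hit",r.move_linear(p,v=100,contact_N=12)); f0=sensors.read_state()["contact_force"]
r.set_gripper(0); s=sensors.read_state(); print(s["finger_gap"],s["position"],p,s["contact_force"]-f0)
r.move_linear(p+[0,0,70],v=70); r.dwell(.2); s=sensors.read_state(); print(s["t"],s["finger_gap"],s["contact_force"]-f0,s["ft_torque"],s["joints"].round(2))
shot("wrist","w4"); shot("side","d4")
a=np.hstack([load("w4")["color"][::1,120:520],load("d4")["color"][50:,100:500][:430]]) if 0 else np.hstack([load("w4")["color"][:,120:520],load("d4")["color"][:,100:500]])
cv2.imwrite("pics/p4.png",a[:,:,::-1])
E
```

```text
hit False
14.698732189512022 [ 489.57571035 -385.350569    120.55133674] [ 489.83202062 -385.11298552  120.48236191] [-1.29260381 -0.37405794  0.7727741 ]
10.05 14.751687416501856 [ 0.14130074  0.51753168 -4.2223935 ] [0.32331852 1.12190462 0.02158836] [-0.95  0.67  2.26  2.47  1.14 -1.43]
```

View pics/p4.png

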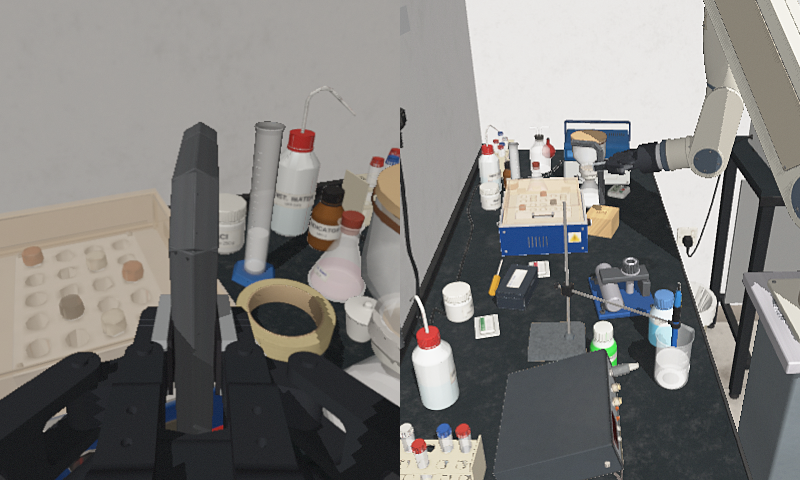

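Key held (gap 14.8 mm, 4.2 N weight), lifted clear of the stand and centred between the pads. Next: flip it over and hover above the bolt.

```bash
python3 - <<'E'
from h import *
s=sensors.read_state(); p=np.array(s["position"])
r.move_linear(p+[-60,40,130],v=250)
bolt=np.array([435.8,-70.3,94]); K1=keyR(-UP,-az(2))
P,q=tool(K1,bolt+[0,0,75+150],15,1,54); print(r.ik(P,q))
r.move_ptp(P,q); P,q=tool(K1,bolt+[0,0,75+22],15,1,54); r.move_linear(P,v=120); r.dwell(.3)
s=sensors.read_state(); print(s["t"],s["finger_gap"],s["position"],P,s["joints"].round(2),s["contact_force"])
for n,f in(("wrist","w5"),("scene","s5"),("side","d5")): shot(n,f)
A=cv2.resize(load("s5")["color"][180:300,220:350],(390,360),interpolation=cv2.INTER_CUBIC)
B=cv2.resize(load("d5")["color"][200:320,265:395],(390,360),interpolation=cv2.INTER_CUBIC)
cv2.imwrite("pics/p5.png",np.hstack([A,B])[:,:,::-1])
E
```

```text
[-0.19677699  0.03878491  1.98944169  0.07851402  0.85978425 -1.84615022]
14.3 14.678508064380361 [490.50634209 -68.42455147 189.50634898] [np.float64(490.2844274180978), np.float64(-68.39736186924274), np.float64(189.06814834742187)] [-0.2   0.24  2.11  0.12  0.54 -1.89] [ 0.53844368 -0.5356236  -3.59023762]
```

View pics/p5.png

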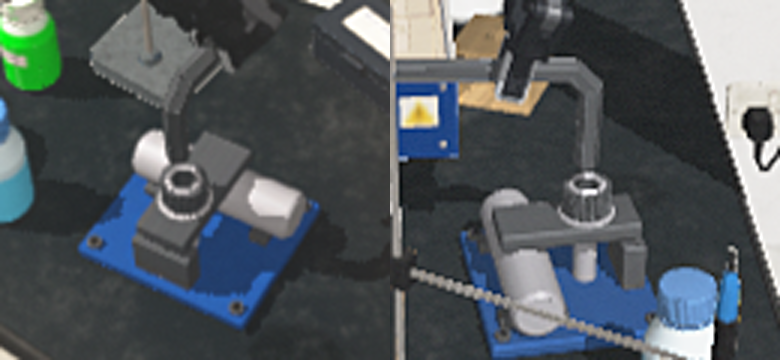

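View pics/w5.png

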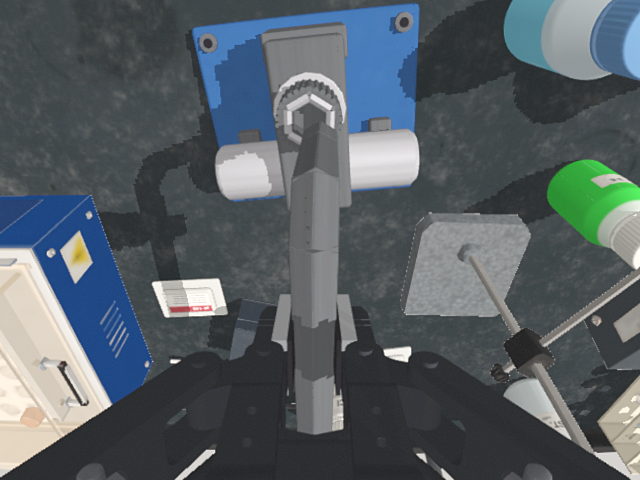

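The scene and side crops show the tip just above the socket: side tip about (331,258), socket about (331,262); scene tip about (279,233), socket about (281,241). w5 shows the short arm reaching the socket at about (312,118), with the tip slightly to the right at about (322,118). I'll compare these with projected ideal points.

```bash
python3 - <<'E'
from h import *
b=np.array([435.8,-70.3,94])
for f in("w5","s5","d5"):
    c=load(f); print(f,"sock",proj(c,b).round(1),"tip",proj(c,b+[0,0,22]).round(1),"bend",proj(c,b+[0,0,97]).round(1))
c=load("w5"); P=b+[0,0,22]; 
hx=[P+9.24*az(2+60*k) for k in range(6)]; print("tip hex",[proj(c,h).round(0).tolist() for h in hx])
A=cv2.resize(load("w5")["color"][60:210,250:370],(480,600),interpolation=cv2.INTER_CUBIC)
B=cv2.resize(load("s5")["color"][205:255,260:300],(320,400),interpolation=cv2.INTER_CUBIC);B=cv2.copyMakeBorder(B,0,200,0,0,cv2.BORDER_CONSTANT)
cv2.imwrite("pics/p6.png",cv2.convertScaleAbs(np.hstack([A,B])[:,:,::-1],alpha=1.3))
E
```

```text
w5 sock [310.9 122.6] tip [310.5 135.9] bend [308.7 213.8]
s5 sock [279.6 238.5] tip [279.1 232.4] bend [277.1 209.7]
d5 sock [331.3 261.2] tip [331.6 252.5] bend [332.6 221.7]
tip hex [[311.0, 155.0], [327.0, 145.0], [328.0, 126.0], [310.0, 116.0], [293.0, 126.0], [294.0, 145.0]]
```

View pics/p6.png

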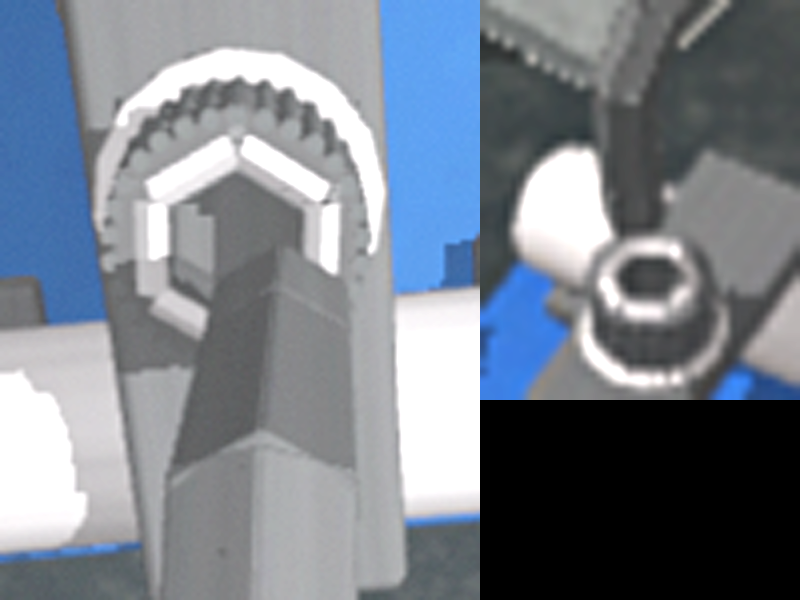

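The tip sits about 5 mm to +y and 2 mm to +x of the socket, because of a slight roll and yaw of the key in the grip. I'll correct this and check again, lower down.

```bash
python3 - <<'E'
from h import *
bolt=np.array([435.8,-70.3,94]); A=4.2
kz=-az(A); kx=-UP-0.035*az(A+90); kx/=np.linalg.norm(kx); K1=keyR(kx,kz)
tip=bolt+[-2.2,-2.6-0.2,12]; tip_nom=tip+np.array([0,-2.6,0]); bend=tip_nom-75*kx
P,q=tool(K1,bend,15,1,54); r.move_linear(P,q,v=40); r.dwell(.3)
s=sensors.read_state(); print(s["t"],s["position"],np.round(P,2),s["contact_force"])
c=shot("wrist","w7"); shot("scene","s7"); shot("side","d7")
print(proj(c,bolt), [proj(c,bolt+[0,0,12]+9.24*az(2+60*k)).round(1).tolist() for k in range(6)])
A=cv2.resize(load("w7")["color"][60:210,250:370],(480,600),interpolation=cv2.INTER_CUBIC)
B=cv2.resize(load("s7")["color"][212:255,263:303],(320,344),interpolation=cv2.INTER_CUBIC);B=B[:300]
D=cv2.resize(load("d7")["color"][235:275,311:353],(320,305),interpolation=cv2.INTER_CUBIC)[:300]
cv2.imwrite("pics/p7.png",cv2.convertScaleAbs(np.hstack([A,np.vstack([B,D])])[:,:,::-1],alpha=1.3))
E
```

```text
15.1583 [487.96578643 -69.23597345 179.21129639] [487.78 -69.16 179.02] [-0.17257822 -0.56064453 -4.21487868]
[322.04471551 133.64916953] [[320.7, 159.9], [337.8, 151.7], [339.2, 132.7], [322.6, 121.9], [305.0, 131.0], [304.5, 150.0]]
```

View pics/p7.png

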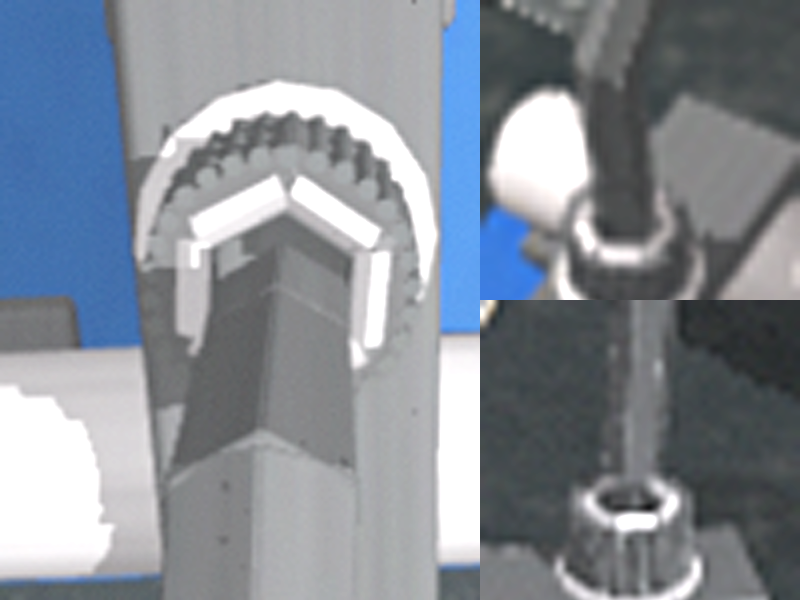

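Now the tip is centred in y to within about 0.5 mm, and 1–2 mm short in x (towards the robot). I'll nudge +1.2 mm in x and descend with contact detection, searching around that spot if it lands on the rim.

```bash
python3 - <<'E'
from h import *
s=sensors.read_state(); p0=np.array(s["position"])+[1.2,0,0]; f0=np.array(s["contact_force"])
def go(dx,dy,zt):
    p=p0+[dx,dy,0]; s=sensors.read_state()["position"]
    r.move_linear([p[0],p[1],s[2]],v=30)
    h=r.move_linear([p[0],p[1],zt],v=20,contact_N=10); s=sensors.read_state()
    print((dx,dy),h,"drop",(p0[2]-s["position"][2]).round(1),(s["contact_force"]-f0).round(1),s["t"]); return p0[2]-s["position"][2]
d=go(0,0,p0[2]-29)
for dx,dy in((1.2,0),(0,1.2),(-1.2,0),(0,-1.2),(1.5,1.5),(-1.5,-1.5),(1.5,-1.5),(-1.5,1.5)):
    if d>20: break
    z=sensors.read_state()["position"][2]; r.move_linear([*sensors.read_state()["position"][:2],z+1.5],v=30)
    d=go(dx,dy,p0[2]-29)
E
```

```text
(0, 0) True drop 26.9 [0.5 1.5 8.5] 16.8417
```

The short arm dropped the full depth (26.9 mm) before bottoming, so it's seated. Now I turn clockwise about the bolt axis in the same grip, watching the moment.

```bash
cat > turn.py <<'E'
from h import *
import sys
b=np.array([435.8,-70.3,0])
def mom(s,f0): 
    f=np.array(s["contact_force"])-f0; d=np.array(s["position"])-b; return (d[0]*f[1]-d[1]*f[0])/1000
E
python3 - <<'E'
from turn import *
r.dwell(.2); s=sensors.read_state(); p0=np.array(s["position"]); R0=rot(s["orientation"]); f0=np.array(s["contact_force"])
np.savez("t0.npz",p=p0,q=s["orientation"],f=f0); print(p0,f0)
for i,a in enumerate([3,9,15,21,27,33,39,45,51,55,58,60,62,64,66,68,69.5,71,72.5,74]):
    Z=R.from_euler("z",-a,degrees=True); P=b+Z.apply(p0-b)-[0,0,1.5*a/70]; 
    r.move_linear(P,quat((Z*R0).as_matrix()),v=40); s=sensors.read_state(); m=mom(s,f0)
    print(a,"M",m.round(2),(s["contact_force"]-f0).round(1),(np.array(s["position"])-P).round(1),round(s["t"],1))
    if np.linalg.norm(s["contact_force"]-f0)>70 or (a>55 and m>2.2): break
E
```

```text
[490.65872355 -69.34453352 152.19187169] [-0.04508083  1.55070009  5.79627633]
3 M -0.05 [ 0.2 -1.  -3.6] [0.3 0.1 0.3] 17.3
9 M 0.12 [ 0.3  2.1 -1.8] [0.3 0.4 0.2] 17.6
15 M 0.15 [ 1.6  2.3 -2.8] [0.6 0.4 0.2] 17.9
21 M 0.18 [ 2.   2.7 -3.6] [0.7 0.3 0.2] 18.2
27 M 0.24 [ 3.1  3.3 -4.4] [1.  0.3 0.3] 18.5
33 M 0.22 [ 3.4  2.7 -4.5] [1.2 0.3 0.3] 18.8
39 M 0.19 [ 3.6  1.4 -5.5] [1.4 0.2 0.3] 19.0
45 M 0.22 [ 4.6  1.2 -6.3] [1.6 0.2 0.3] 19.3
51 M 0.25 [ 5.1  0.9 -7.3] [1.8 0.2 0.4] 19.6
55 M 0.21 [ 5.1 -0.6 -7.1] [2.  0.1 0.4] 19.9
58 M 0.27 [ 6.3 -0.6 -7.5] [2.1 0.1 0.4] 20.1
60 M 0.23 [ 4.8  0.1 -8. ] [2.2 0.1 0.4] 20.4
62 M 0.26 [ 6.  -1.1 -8.2] [2.3 0.1 0.4] 20.6
64 M 0.29 [ 6.4 -0.8 -9.3] [2.4 0.  0.4] 20.9
66 M 0.25 [ 5.8 -1.5 -9. ] [ 2.4 -0.   0.5] 21.1
68 M 0.28 [ 6.4 -1.9 -9.5] [ 2.5 -0.   0.5] 21.4
69.5 M 0.26 [ 6.5 -3.  -8.2] [ 2.5 -0.1  0.5] 21.6
71 M 0.29 [ 6.6 -2.5 -9. ] [ 2.6 -0.1  0.5] 21.9
72.5 M 0.28 [ 6.3 -2.4 -8.4] [ 2.6 -0.1  0.5] 22.1
74 M 0.33 [ 7.2 -2.7 -9.7] [ 2.7 -0.2  0.5] 22.4
```

No stop felt yet and the moment is low (0.3 N m), so I'm looking to see what happened.

```bash
python3 - <<'E'
from h import *
s=sensors.read_state(); print(s["finger_gap"],s["position"],s["ft_torque"],s["joints"].round(2),s["contact_force"],s["joint_efforts"].round(1))
for n,f in(("wrist","w8"),("scene","s8"),("side","d8")): shot(n,f)
A=cv2.resize(load("w8")["color"][0:400],(640,400))[:,120:520]
B=cv2.resize(load("s8")["color"][195:295,235:335],(400,400),interpolation=cv2.INTER_CUBIC)[:300]
D=cv2.resize(load("d8")["color"][205:305,270:403],(400,300),interpolation=cv2.INTER_CUBIC)
A=cv2.copyMakeBorder(A,0,200,0,0,cv2.BORDER_CONSTANT)
cv2.imwrite("pics/p8.png",cv2.convertScaleAbs(np.hstack([A,np.vstack([B,D])])[:,:,::-1],alpha=1.3))
E
```

```text
14.41908174975189 [ 454.53100408 -122.93023329  151.06925885] [ 0.32679507 -1.11969483  0.80714018] [-0.14  0.33  2.1  -0.42  0.64 -0.17] [ 7.13699619 -1.11615698 -3.90791358] [ -0.8 -41.  -14.6  -0.1   2.1   0.6]
```

View pics/p8.png

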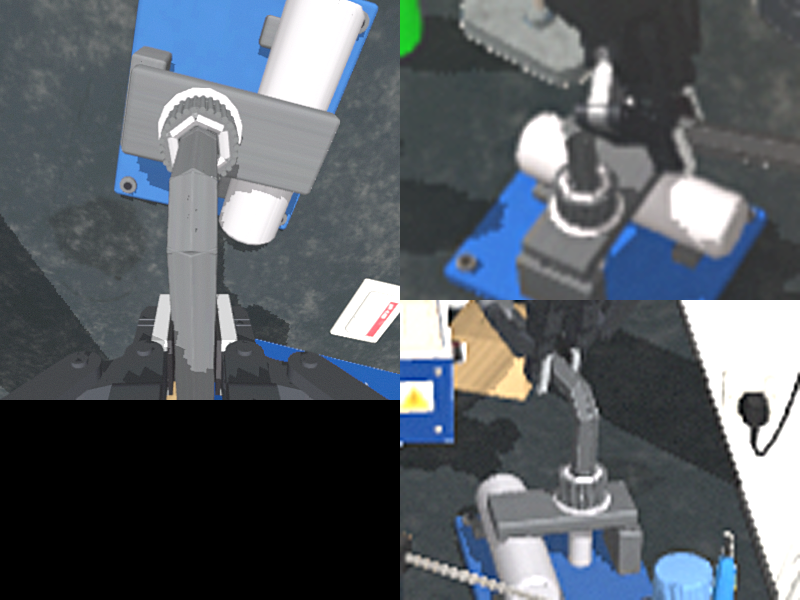

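The key is well down in the socket and the bolt has turned with it. The total moment (0.33 + 0.81 wrist) is about 1.1 N m, so it is still sliding short of the stop. Continuing until the moment rises.

```bash
python3 - <<'E'
from turn import *
t=np.load("t0.npz"); p0,f0=t["p"],t["f"]; R0=rot(t["q"])
for a in np.arange(75.5,100,1.5):
    Z=R.from_euler("z",-a,degrees=True); P=b+Z.apply(p0-b)-[0,0,1.5]
    r.move_linear(P,quat((Z*R0).as_matrix()),v=40); s=sensors.read_state(); m=mom(s,f0); tz=s["ft_torque"][2]
    yaw=-(rot(s["orientation"])*R0.inv()).as_rotvec(degrees=True)[2]
    print(a,"act",yaw.round(1),"M",m.round(2),tz.round(2),"sum",(m+tz).round(2),(s["contact_force"]-f0).round(1),s["finger_gap"].round(2),round(s["t"],1))
    if np.linalg.norm(s["contact_force"]-f0)>60 or m+tz>2.3: break
E
```

```text
Traceback (most recent call last):
AttributeError: 'float' object has no attribute 'round'
```

```bash
python3 - <<'E'
from turn import *
t=np.load("t0.npz"); p0,f0=t["p"],t["f"]; R0=rot(t["q"])
for a in np.arange(77,100,1.5):
    Z=R.from_euler("z",-a,degrees=True); P=b+Z.apply(p0-b)-[0,0,1.5]
    r.move_linear(P,quat((Z*R0).as_matrix()),v=40); s=sensors.read_state(); m=mom(s,f0); tz=s["ft_torque"][2]
    yaw=-(rot(s["orientation"])*R0.inv()).as_rotvec(degrees=True)[2]
    print(a,"act %.1f M %.2f tz %.2f sum %.2f"%(yaw,m,tz,m+tz),(s["contact_force"]-f0).round(1),"%.2f t %.1f"%(s["finger_gap"],s["t"]))
    if np.linalg.norm(s["contact_force"]-f0)>60 or m+tz>2.3: break
E
```

```text
77.0 act 76.8 M 0.32 tz 0.87 sum 1.19 [  7.1  -3.8 -10.6] 14.52 t 23.0
78.5 act 78.3 M 0.40 tz 0.78 sum 1.18 [  8.4  -3.8 -10.5] 14.85 t 23.3
80.0 act 79.7 M 0.43 tz 1.17 sum 1.60 [  8.6  -2.5 -11.3] 14.46 t 23.5
81.5 act 81.1 M 0.43 tz 1.56 sum 1.99 [  8.5  -2.6 -13. ] 14.81 t 23.8
83.0 act 82.6 M 0.63 tz 2.01 sum 2.64 [ 12.   -1.9 -14.2] 14.61 t 24.0
```

The moment climbs to 2.6 N m from about 79° on, so the bolt is on its stop. Relieve, release, retreat straight back and check.

```bash
python3 - <<'E'
from turn import *
t=np.load("t0.npz"); p0,f0=t["p"],t["f"]; R0=rot(t["q"])
r.dwell(.2); a=80; Z=R.from_euler("z",-a,degrees=True); P=b+Z.apply(p0-b)-[0,0,1.5]
r.move_linear(P,quat((Z*R0).as_matrix()),v=20); s=sensors.read_state(); print("relief",mom(s,f0)+s["ft_torque"][2])
r.set_gripper(45); s=sensors.read_state(); x=rot(s["orientation"]).apply([1,0,0]); p=np.array(s["position"])
r.move_linear(p-40*x,v=60); r.move_linear(p-110*x,v=150); r.dwell(.3)
s=sensors.read_state(); print(s["t"],s["contact_force"],s["finger_gap"])
for n,f in(("wrist","w9"),("scene","s9"),("side","d9")): shot(n,f)
A=load("w9")["color"][0:300,120:520]; A2=load("s9")["color"][100:400,100:500]
B=cv2.resize(load("s9")["color"][195:295,235:335],(400,400),interpolation=cv2.INTER_CUBIC)[:300]
D=cv2.resize(load("d9")["color"][205:305,270:403],(400,300),interpolation=cv2.INTER_CUBIC)
cv2.imwrite("pics/p9.png",np.vstack([np.hstack([A,B]),np.hstack([A2,D])])[:,:,::-1])
E
```

```text
relief 1.5276959603047655
26.65 [-0.71723541 -0.10875021 -0.46265511] 45.0491878707113
```

View pics/p9.png

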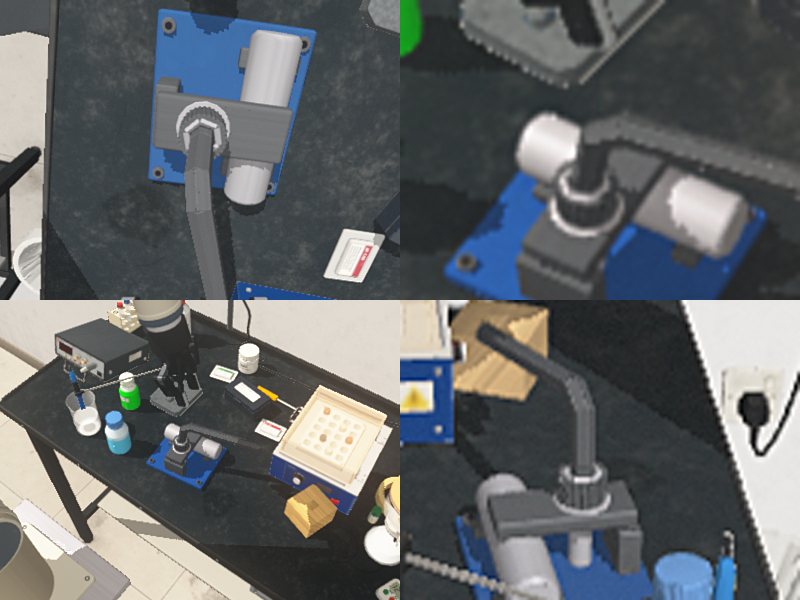

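```bash
python3 - <<'E'
from h import *
c=load("w9")
for (u1,v1),(u2,v2) in(((187,212),(207,298)),((213,205),(235,290))):
    a=onz(c,u1+120,v1,150);b=onz(c,u2+120,v2,150);d=b-a;print(np.degrees(np.arctan2(d[1],d[0])),a.round(1),b.round(1))
d=load("d9"); s=load("s9")
print("bend", cross(s,(235+612/4-100+0 if 0 else 235+(612-400)/4,195+128/4),d,(270+(583-400)/3,205+(385-300)/3)))
print(sensors.read_state()["position"])
g=c["color"].astype(int); m=(g.min(2)>200).astype(np.uint8)
E
```

```text
-64.75899918574105 [ 435.  -100.5  150. ] [ 466.1 -166.5  150. ]
-61.281164345731234 [449.4 -91.4 150. ] [ 483.4 -153.5  150. ]
bend (array([436.83045097, -94.80419775, 150.17152989]), np.float64(2.2068363939075226))
[442.37019847 -95.42382765 256.31777053]
```

```bash
python3 - <<'E'
from h import *
c=load("w9"); g=c["color"].astype(int); b=np.array([435.8,-70.3,92]); print(proj(c,b))
m=(g.min(2)>190); P=[]
for y,x in zip(*np.nonzero(m)):
    p=onz(c,x,y,92); 
    if np.hypot(*(p-b)[:2])<16: P.append((x,y,*(p-b)[:2]))
P=np.array(P); print(len(P),"bbox px",P[:,:2].min(0),P[:,:2].max(0))
k=cv2.resize(g[100:170,280:360].astype(np.uint8),(800,700),interpolation=cv2.INTER_CUBIC)[:600]
mm=np.zeros(g.shape[:2],np.uint8)
for x,y,_,_ in P: mm[int(y),int(x)]=1
n,l,st,ce=cv2.connectedComponentsWithStats(mm,connectivity=4)
for i in range(1,n):
    if st[i,4]<12: continue
    yy,xx=np.nonzero(l==i); Q=np.array([(onz(c,x,y,92)-b)[:2] for x,y in zip(xx,yy)],np.float32)
    d=cv2.fitLine(Q,cv2.DIST_L2,0,.01,.01).ravel(); print(st[i].tolist(),Q.mean(0).round(1),"dir",np.degrees(np.arctan2(d[1],d[0])).round(1), "normal az", np.degrees(np.arctan2(*Q.mean(0)[::-1])).round(0))
cv2.imwrite("pics/p10.png",k[:,:,::-1])
E
```

```text
[322.13346435 137.27190849]
116 bbox px [305. 119.] [337. 147.]
[321, 119, 16, 9, 54] [ 1.4 11.1] dir -7.7 normal az 83.0
[305, 120, 14, 12, 50] [-9.6  6.3] dir 53.1 normal az 147.0
[334, 144, 4, 4, 12] [10.9 -3.4] dir -60.5 normal az -17.0
```

The socket's bevel edges now lie at -7.3° mod 60, against +2.0° at the start. That is a 69.3° turn, putting the bolt at about 1.30 rad, on its stop. Handing in.

```bash
python3 -c "
from h import *
ticket.job_done(); print(sensors.read_state()['t'])"
```

```text
the job is handed in; nothing more can be done
the job is handed in; nothing more can be done
```

I took the key out of its stand, turned it over and seated its short arm fully in the bolt's socket. I then turned the bolt clockwise onto its stop, let go, backed off and handed the job in about 27 s in.

**Last checks:**
- **Stop:** the turning moment held near 1.15 N m, then climbed to 2.6 N m. The socket edges measure a 69.3° turn, which puts the bolt at about 1.30 rad.
- **Key:** both outside cameras show it upright in the socket. Its bend is about 150 mm up, which matches full depth.
- **Robot:** the gripper is open and clear, with under 1 N on the tool.
- **Bottle and beaker:** they look unmoved in the last scene picture, but I did not measure them.

**Disagreements:**
- **First hover:** the key's tip was about 5 mm off the socket, because the key had rolled and yawed a little in the grip. I corrected this before inserting it.
- **Long arm angle:** it measures about -63° against -67° for the socket. That is at the edge of the key's 4° of play, and my hand-picked edges are only good to about 2°.
- **Picture limit:** the viewer refused a thirteenth picture, so the final socket angle comes from image processing alone.

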